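# Slide the stock book out over the end of the riser board

### The job

Push the stock book along the low wooden riser board until 5 cm of it hangs over the end of the board next to the small honey jar, so that it can be picked up with one hand later. Leave it lying flat and square with the board, roughly centred across the board's width. Only push it with the fingers: do not pick it up or tip it, and do not move the honey jar or the tin.

Things in the scene. Friction and masses are not known exactly. Their poses are not given: they have to be found in the camera images.
- board: Dark wooden riser board, fixed: flat slab 180 x 400 mm (its x by y), 22 mm thick on two cleats; its top is 50 mm above the counter. Origin: centre of the underside, at counter height. Its ends are at y = +200 and -200 mm in its frame; z up. Beyond world x = 0.6 m stand fixed bottles (310 mm tall at y < -0.2 and y > 0.4 m, lying ones between): come to the board from the robot's side.
- stock_book: White spiral-bound notebook lying flat on the board, loose, 0.18 to 0.36 kg, 210 mm long (book x) by 153 mm wide (book y), 16 mm high to look at; its solid block is 208 x 146 mm (book y from -75 to +71 mm) and 12 mm thick. Its long side lies roughly along the board's length, up to about 0.2 rad askew, near the middle of the board. Origin: centre of the underside. Slides with ordinary friction.
- honey_jar: Small round glass jar of honey with a white lid, 53 mm across, 66 mm high, standing loose on the counter about 135 mm beyond one end of the board (either end). It marks the end over which the book is to hang and stays where it is. Origin: centre of the underside.
- tin: Red rectangular tin box, 70 x 108 mm (tin x by tin y), 42 mm high, standing loose on the counter about 135 mm beyond the other end of the board. Stays where it is. Origin: centre of the underside.
Mind the look-alikes: they are no part of the job. Of the things that look like the honey_jar, take the one that is farthest from the robot's base at the start.

How it is judged:
By the outcome, as a careful person would: the job done as asked, in the order asked, and still so for the second after the job is handed in, with the robot touching nothing.
It also fails if it takes over 35 s, if anything falls off the work surface, if the arm or the gripper's body presses on something with over 40 N, if the wrist force passes 120 N, or if a joint passes its speed limit or range.

### The arm

A 7-joint arm with a two-finger parallel gripper is mounted at the origin on a cart in front of the work surface, level with it; the furniture and walls round the work are solid. World frame = base frame: x ahead of the robot, y to its left, z up, the work surface at z = 0. Lengths are in m, angles in rad, forces in N, time in s.
With the tool pointing down it reaches from about 0.4 to 0.85 m from the base axis. Payload 10.4 kg.
Tool frame: the origin (TCP) lies on the centre line of the jaws, within the pads' length; the fingertips stand 14 mm ahead of it and the grasp point (between the pads) lies 5 mm behind it (manip.tip_reach is the distance from the TCP to the fingertips, in m); z points along the fingers, y is the line along which they close (so a half turn about z gives the same grasp; the last joint's range is limited). The gripper opens to 85 mm and grips with 20 to 120 N. Pads are 22 mm wide; open, the fingers measure 114 mm over their backs; the gripper's body (76 mm by 85 mm) begins 54 mm behind the grasp point. The pads swing forward as they close: fully open they stand 13 mm farther back than shut.
Start: joints at [1.309, 0.332, -0.065, 1.46, 0.022, 1.35, -0.088], TCP at [0.148, -0.607, 0.245] pointing down, gripper open.
Joint ranges: [-2.6, 2.6], [-0.5, 2.12], [-1.47, 1.34], [0.16, 2.42], [-1.27, 4.41], [0.06, 2.06], [-2.6, 2.6]. Speed limits (rad/s): [2.22, 2.22, 2.79, 2.79, 3.14, 3.14, 3.14].

### API

Orientations are given as a unit quaternion [x, y, z, w].
In Python, from workcell import manip gives the robot as it stands.
- The arm moves only by the shell command python3 -m pendant 'ROWS' [FORCE]. ROWS is JSON, a list of rows, each a list of 7 numbers: the shift along the tool's x, y, z in units of 50 mm (1.0 is 50 mm), then the turn, a rotation vector about the tool's x, y, z in units of 8 degrees (1.0 is 8 degrees), then the opening, from -1 (shut) to 1 (fully open), so that 0 is half open. In form: [[dx, dy, dz, ax, ay, az, jaw], ...]. A call has exactly 10 rows; each row is the pose to reach, as a shift and turn from the pose commanded when the call began, along the tool's axes at that moment; what a row does not reach only later rows make up. A row lasts 1/8 s, in which the tool goes at most 62.5 mm and 10.7 degrees, less where a joint would pass 70% of its speed; a pose out of reach is approached as far as the arm can. A call with a gripper value outside its range is refused whole. The fingers move at their own pace and stop on an object; FORCE is the grip in N (left out, the last holds). Time passes only in rows, so rows that repeat a pose let the fingers close, or fill a call up. It gives the time, the measured TCP pose, the force, the opening and the grip force at its end, in the units of the state.
- manip.get_obs(): the state, without advancing time (a new reading comes with each control period).
- manip.camera(name): name is "scene" or "top"; returns (picture, depth): 420x560x3 uint8, red, green, blue; 420x560 float32, m along the optical axis (not along the pixel's ray), 0 where there is no reading.
- manip.get_calibration(name): a dict with "fx", "fy", "cx", "cy" (pixels), "xyz" and "orientation" of the camera in the world. Camera axes: x right, y up, looking along -z (the intrinsics and any distortion apply to the point x, -y, -z); pixel columns grow to the right and rows downward; lengths in m; the calibration is good to about 2 mm. A picture is of the moment at which its call begins. get_calibration takes no time and is no camera call.
- manip.hand_in(): hands the job in; it is judged then, once.
Trained networks look in the newest picture that a camera, given by its name, has taken for a name from the list of things; names that differ only in an ending like _2 or _b are one class to them, and where a whole thing is asked for, a point or a joint stands for the part that bears it (a point fixed in the world has none). Each returns a list of dicts, best first, with "p" (0 to 1); they miss things now and then, are a little off and sometimes report something else, mostly with a low value. They report only what shows in the picture. A call takes as long as a camera call. They do not tell look-alikes from the thing itself.
- manip.find_in(thing, camera): "box" ([left, top, right, bottom] in pixels, round what is visible of it).
- manip.trace(thing, camera): "pixels" (420x560 bool, what is visible of it) and "box" ([left, top, right, bottom] in pixels, round what is visible of it).
- manip.tip_of(thing, camera): "pixel" ([column, row] in pixels: a listed point, or the origin of a listed thing).
The state is a dict: "clock": time; "joint_pos": joint angles; "joint_velocities": joint speeds; "tau": joint torques, N m; "position": TCP position; "ee_rot": TCP orientation; "ft_force": force on the tool from outside, world axes, zero at the start; "torque": the same for the moment, N m; "grip_width": opening from 0.0 (shut) to 1.0 (fully open); "grasp_force": force on a finger pad.
Only numpy, scipy, OpenCV 4.12 (cv2) and the standard library are available. Lean on these libraries where they do the work, as an engineer would, in place of code of your own. Each camera call takes 0.05 s, during which the arm holds its last target. There are 200 camera calls.

## Working session

There is one attempt and no reset: what is moved stays moved. The work goes in short steps, Python scripts to look and compute and a shell command to move; the robot and the scene stay as the last step left them, time stands still between calls to the robot, and variables do not carry over. Pictures are saved under pics/ and viewed, at most 10 in all, crops included, and the job is handed in when it is done.

```bash
mkdir -p pics; cat > h.py <<'E'
import numpy as np, cv2
from workcell import manip
from scipy.spatial.transform import Rotation as R
def cloud(name,depth):
    c=manip.get_calibration(name); v,u=np.mgrid[0:420,0:560]
    if c.get('distortion') is not None: print('dist',c['distortion'])
    p=np.stack([(u-c['cx'])/c['fx']*depth,-(v-c['cy'])/c['fy']*depth,-depth],-1)
    W=p@R.from_quat(c['orientation']).as_matrix().T+np.array(c['xyz']); W[depth==0]=np.nan
    return W
def rect(P):
    (c,s,a)=cv2.minAreaRect((P[:,:2]*1000).astype(np.float32)); return np.round(c,1),np.round(s,1),round(a,2)
E
python3 - <<'E'
from h import *
np.set_printoptions(precision=4,suppress=True)
for n in ["top","scene"]:
    im,d=manip.camera(n); cv2.imwrite(f'pics/{n}0.png',im[...,::-1]); W=cloud(n,d); print(n,manip.get_calibration(n))
    for t in ["board","stock_book","honey_jar","tin"]:
        for r in manip.trace(t,n)[:3]:
            P=W[r['pixels']]; P=P[~np.isnan(P[:,0])]
            if len(P)>5: print(t,round(r['p'],2),r['box'],'med',np.median(P,0),'z',np.percentile(P[:,2],[5,95]),rect(P))
o=manip.get_obs(); print(o['position'],R.from_quat(o['ee_rot']).as_matrix(),o['clock'],manip.tip_reach)
E
```

```text
top {'fx': 538.9322291274772, 'fy': 538.9322291274772, 'cx': 273.01777686081505, 'cy': 211.22596637919014, 'xyz': array([0.2104, 0.0301, 1.2888]), 'orientation': array([-0.0746,  0.0752,  0.7136, -0.6925])}
board 0.8 [187.0, 168.7, 359.6, 257.1] med [0.4594 0.1134 0.0495] z [0.045  0.0538] (array([478.7,  20.3]), array([181.2, 410.1]), 3.57)
stock_book 0.59 [232.8, 171.4, 334.1, 245.6] med [ 0.4855 -0.0002  0.0622] z [0.0575 0.0662] (array([495.9,  -0.1]), array([169.3, 215.4]), 8.86)
honey_jar 0.93 [398.1, 226.0, 425.3, 249.6] med [ 0.4017 -0.2908  0.0622] z [0.0151 0.0678] (array([ 404. , -295.4]), array([55.6, 48.9]), 32.33)
honey_jar 0.64 [399.5, 179.7, 427.6, 208.9] med [ 0.5079 -0.2999  0.0624] z [0.02   0.0678] (array([ 512.9, -303.5]), array([55.9, 52.3]), 34.54)
tin 0.84 [113.1, 201.2, 149.1, 250.0] med [0.4518 0.3595 0.0417] z [0.0153 0.0462] (array([459.8, 369.1]), array([120.6,  81.9]), 10.75)
scene {'fx': 421.6595813719668, 'fy': 421.6595813719668, 'cx': 282.5011756676645, 'cy': 205.95839970731433, 'xyz': array([-0.4803,  0.5798,  0.5397]), 'orientation': array([-0.2793,  0.468 ,  0.7319, -0.4091])}
stock_book 0.84 [245.4, 183.3, 333.1, 220.0] med [0.4707 0.013  0.0643] z [0.0558 0.0661] (array([485.6, -10.4]), array([154.3, 237.9]), 7.98)
honey_jar 0.56 [356.9, 172.4, 370.1, 192.8] med [ 0.4964 -0.2898  0.0431] z [0.0097 0.0676] (array([ 507.3, -301.4]), array([49.3, 54.1]), 16.69)
tin 0.79 [146.8, 232.9, 190.9, 270.7] med [0.4261 0.3713 0.0419] z [0.0067 0.0451] (array([453.5, 365.3]), array([110.9,  71. ]), 9.57)
[ 0.1479 -0.6073  0.2453] [[ 0.9716  0.2366  0.    ]
 [ 0.2366 -0.9716 -0.0001]
 [-0.      0.0001 -1.    ]] 0.5 0.014
```

View pics/top0.png

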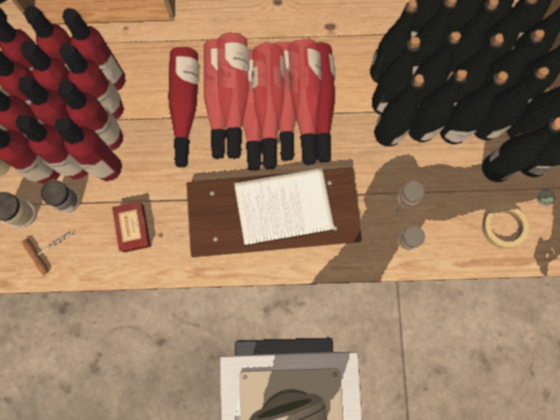

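View pics/scene0.png

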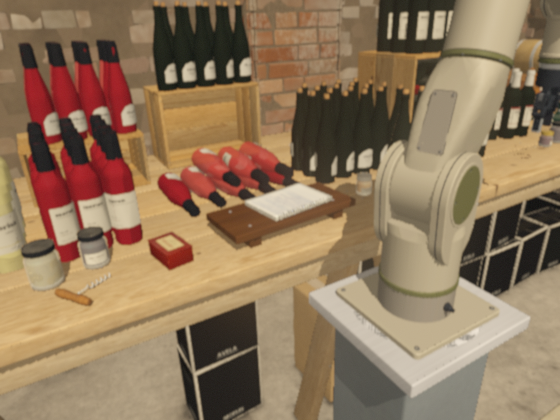

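The top view shows the tin at (132,227) on the board's left (+y) end. The two jars are at (411,193) and (411,238) on the right (-y) end, and the far one is the honey jar, so the book has to overhang the -y end. Next I'll refine the board and book poses by projecting the outlines onto planes at their known heights.

```bash
cat >> h.py <<'E'
def onplane(name,uv,z):
    c=manip.get_calibration(name); uv=np.asarray(uv,float)
    r=np.stack([(uv[:,0]-c['cx'])/c['fx'],-(uv[:,1]-c['cy'])/c['fy'],-np.ones(len(uv))],-1)@R.from_quat(c['orientation']).as_matrix().T
    o=np.array(c['xyz']); return o+r*((z-o[2])/r[:,2])[:,None]
def fit(name,mask,z):
    v,u=np.nonzero(mask); P=onplane(name,np.stack([u,v],1),z); return rect(P)
def bookmask(im,box):
    g=im.min(2).astype(float); m=np.zeros(g.shape,bool); l,t,r,b=[int(x) for x in box]; m[t-6:b+7,l-6:r+7]=1
    m&=g>95
    n,lab,st,_=cv2.connectedComponentsWithStats(m.astype(np.uint8)); k=1+np.argmax(st[1:,4]); return lab==k
E
python3 - <<'E'
from h import *
im,d=manip.camera("top")
b=manip.trace("board","top")[0]; k=manip.trace("stock_book","top")[0]
print('board',fit("top",b['pixels'],.05)); print('book',fit("top",k['pixels'],.062)); print('bookc',fit("top",bookmask(im,k['box']),.062))
for p in ["board","stock_book"]: print(manip.tip_of(p,"top")[:1])
x=cv2.resize(im[160:265,180:366],None,fx=4,fy=4,interpolation=cv2.INTER_CUBIC)
for m,c in((b['pixels'],(0,255,0)),(k['pixels'],(255,0,0)),(bookmask(im,k['box']),(0,0,255))):
    mm=cv2.resize(m[160:265,180:366].astype(np.uint8),None,fx=4,fy=4,interpolation=0)
    cv2.drawContours(x,cv2.findContours(mm,0,2)[0],-1,c,1)
cv2.imwrite('pics/crop1.png',x[...,::-1])
E
```

```text
board (array([476.8,  24. ]), array([181.8, 400.4]), 3.51)
book (array([486.4,  -0.7]), array([151.2, 212.9]), 8.71)
bookc (array([488.2,  -1.5]), array([152.6, 217.2]), 8.32)
[]
[{'pixel': [283.9, 211.6], 'p': 0.64}]
```

View pics/crop1.png

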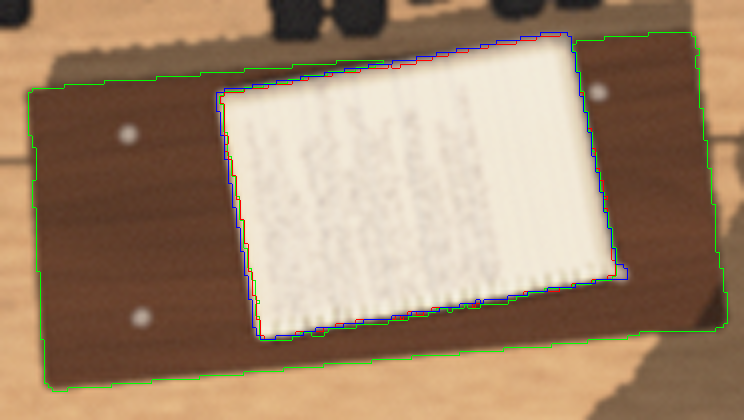

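The traced outlines match the edges in the picture.

| Item | Centre (mm) | Angle |
|---|---|---|
| Board | (477, 24) | 3.5° |
| Book | (486, -1) | 8.7° |

In the board frame the book is at (+8, -25) and askew by 5.2°. It has to move about 120 mm toward -y, plus about 8 mm toward -x. I'll move over to the +y side first.

```bash
python3 -m pendant '[[0.67,-0.47,0,0,0,-0.5,1],[1.35,-0.94,0,0,0,-1,1],[2.02,-1.4,0,0,0,-1.5,1],[2.7,-1.87,0,0,0,-2,1],[3.37,-2.34,0,0,0,-2.5,1],[4.04,-2.8,0,0,0,-3,1],[4.72,-3.28,0,0,0,-3.5,1],[5.39,-3.74,0,0,0,-4,1],[6.07,-4.2,0,0,0,-4.5,1],[6.74,-4.68,0,0,0,-5,1]]'
python3 - <<'E'
from h import *
o=manip.get_obs(); M=R.from_quat(o['ee_rot']).as_matrix(); print(M.round(4),o['position'],o['clock'])
print(M.T@(np.array([.477,.149,.165])-o['position'])/.05, 'turn',-(3.5-np.degrees(np.arctan2(M[1,1],M[0,1])))/8)
E
```

```text
clock: 2.0
position: [0.421, -0.2986, 0.2455]
ee_rot: [0.892, 0.453, 0.0, 0.0]
ft_force: [0.5, 0.1, 0.0]
grip_width: 1.0
grasp_force: 0.0
[[ 5.896e-01  8.077e-01  3.000e-04]
 [ 8.077e-01 -5.896e-01 -4.000e-04]
 [-1.000e-04  5.000e-04 -1.000e+00]] [ 0.42101414 -0.29859772  0.24546807] 2.0
[ 7.89088992 -4.37428558  1.60648094] turn -4.953465246766523
```

```bash
python3 -m pendant '[[0.8,-0.44,0,0,0,-0.5,1],[1.6,-0.88,0,0,0,-1,1],[2.4,-1.32,0,0,0,-1.5,1],[3.2,-1.76,0,0,0,-2,1],[4.0,-2.2,0,0,0,-2.5,1],[4.8,-2.65,0,0,0,-3,1],[5.6,-3.1,0.2,0,0,-3.5,1],[6.4,-3.5,0.6,0,0,-4,1],[7.2,-4.0,1.1,0,0,-4.5,1],[7.9,-4.37,1.6,0,0,-4.95,1]]'
python3 - <<'E'
from h import *
o=manip.get_obs(); M=R.from_quat(o['ee_rot']).as_matrix(); print(M.round(4),o['position'],o['clock'])
im,d=manip.camera("scene"); W=cloud("scene",d); cv2.imwrite('pics/s1.png',cv2.resize(im[60:270,150:430],None,fx=2.8,fy=2.8)[...,::-1])
# lowest points of gripper near TCP, above the board
D=W-o['position']; m=(np.hypot(D[...,0],D[...,1])<.075)&(W[...,2]>.08)&(W[...,2]<.25)
print(m.sum(),np.percentile(D[m][:,2],[0,1,3,10]))
E
```

```text
clock: 3.25
position: [0.4776, 0.1498, 0.1649]
ee_rot: [0.685, 0.728, 0.0, 0.0]
ft_force: [0.8, -0.2, 0.2]
grip_width: 1.003
grasp_force: 0.0
[[-6.100e-02  9.981e-01  1.200e-03]
 [ 9.981e-01  6.100e-02 -0.000e+00]
 [-1.000e-04  1.200e-03 -1.000e+00]] [0.4776196  0.14975311 0.16493586] 3.25
688 [0.00052278 0.00290606 0.00517155 0.0137635 ]
```

View pics/s1.png

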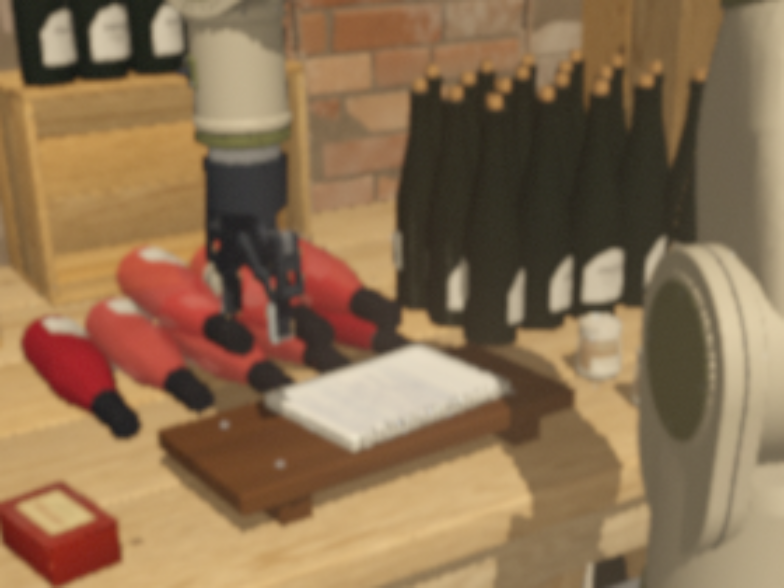

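The gripper hovers above the board's +y half, at about (250,300) in the crop. With the jaws open, the fingertips are roughly level with the TCP. I'll lower beside the book's end.

```bash
python3 -m pendant '[[0,0,0.4,0,0,0,1],[0,0,0.8,0,0,0,1],[0,0,1.2,0,0,0,1],[0,0,1.5,0,0,0,1],[0,0,1.8,0,0,0,1],[0,0,2.0,0,0,0,1],[0,0,2.1,0,0,0,1],[0,0,2.14,0,0,0,1],[0,0,2.18,0,0,0,1],[0,0,2.2,0,0,0,1]]'
```

```text
clock: 4.55
position: [0.478, 0.1475, 0.0555]
ee_rot: [0.687, 0.727, 0.0, 0.0]
ft_force: [0.2, 0.7, -0.2]
grip_width: 1.002
grasp_force: 0.0
```

No contact yet. I'll push in stages, slowly, with a slight slant toward -x.

```bash
python3 -m pendant '[[-0.2,0,0.02,0,0,0,1],[-0.4,0,0.02,0,0,0,1],[-0.55,0,0.02,0,0,0,1],[-0.7,0,0.02,0,0,0,1],[-0.85,0,0.02,0,0,0,1],[-1.0,0,0.02,0,0,0,1],[-1.15,-0.01,0.02,0,0,0,1],[-1.3,-0.03,0.02,0,0,0,1],[-1.45,-0.05,0.02,0,0,0,1],[-1.6,-0.07,0.02,0,0,0,1]]'
cat > m.py <<'E'
from h import *
o=manip.get_obs(); p=o['position']
def bf(x,y,c=(476.8,24.0),a=3.5): # mm world->board
    t=np.radians(a); dx,dy=x-c[0],y-c[1]; return round(dx*np.cos(t)+dy*np.sin(t),1),round(-dx*np.sin(t)+dy*np.cos(t),1)
print('tcp',p,'board',bf(p[0]*1e3,p[1]*1e3),o['clock'],o['ft_force'])
import sys
for n in ["top","scene"]:
    im,d=manip.camera(n); cv2.imwrite(f'pics/{n}_{o["clock"]:.2f}.png',im[...,::-1])
    for k in manip.trace("stock_book",n)[:1]:
        r=fit(n,k['pixels'],.062); print(n,'book',round(k['p'],2),r,bf(*r[0]))
        r=fit(n,bookmask(im,k['box']),.062); print(n,'bookc',r,bf(*r[0]))
for t in ["honey_jar","tin"]:
    im,d=manip.camera("top")
    for k in manip.trace(t,"top")[:2]: print(t,k['box'])
E
python3 m.py
```

```text
clock: 5.8
position: [0.4788, 0.0669, 0.0543]
ee_rot: [0.687, 0.727, -0.0, 0.0]
ft_force: [-0.2, 1.2, -1.0]
grip_width: 1.003
grasp_force: 0.6
tcp [0.47884797 0.06694963 0.05430785] board (np.float64(4.7), np.float64(42.7)) 5.8 [-0.18441582  1.17490123 -0.99908025]
top book 0.74 (array([480.3, -92.5]), array([151.7, 127.7]), 4.33) (np.float64(-3.6), np.float64(-116.5))
top bookc (array([480.9, -88.5]), array([148.6, 129.9]), 3.56) (np.float64(-2.8), np.float64(-112.5))
scene book 0.78 (array([471.9, -47.5]), array([171.9, 227.4]), 3.65) (np.float64(-9.3), np.float64(-71.1))
scene bookc (array([470.2, -42.8]), array([175.3, 225. ]), 4.63) (np.float64(-10.7), np.float64(-66.3))
honey_jar [400.0, 182.8, 426.6, 211.9]
honey_jar [399.0, 228.0, 428.1, 250.7]
tin [113.1, 200.9, 151.0, 250.5]
```

The book is now squared to about 3.5–4.3° against the board's 3.5°. Its leading edge is at about board y -179 and it sits about 3 mm to the -x side. I'll push about 57 mm further and then measure with the arm withdrawn.

```bash
python3 -m pendant '[[-0.12,0,0,0,0,0,1],[-0.24,0.01,0,0,0,0,1],[-0.36,0.02,0,0,0,0,1],[-0.48,0.03,0,0,0,0,1],[-0.6,0.04,0,0,0,0,1],[-0.72,0.05,0,0,0,0,1],[-0.84,0.06,0,0,0,0,1],[-0.96,0.06,0,0,0,0,1],[-1.08,0.06,0,0,0,0,1],[-1.15,0.06,0,0,0,0,1]]'
python3 m.py
```

```text
clock: 7.45
position: [0.4852, 0.0097, 0.0543]
ee_rot: [0.687, 0.727, -0.0, 0.0]
ft_force: [-0.2, 2.1, 0.3]
grip_width: 0.998
grasp_force: 0.8
tcp [0.48524714 0.00969276 0.05431318] board (np.float64(7.6), np.float64(-14.8)) 7.45 [-0.19275678  2.10438079  0.30317812]
top book 0.77 (array([ 485.7, -156.5]), array([151.1, 112.1]), 3.25) (np.float64(-2.1), np.float64(-180.7))
top bookc (array([ 497.4, -180.2]), array([232. , 110.5]), 29.43) (np.float64(8.1), np.float64(-205.1))
scene book 0.7 (array([ 479.9, -104.4]), array([172.7, 229.8]), 3.59) (np.float64(-4.7), np.float64(-128.3))
scene bookc (array([ 476.4, -152.6]), array([189.6, 344.2]), 49.25) (np.float64(-11.2), np.float64(-176.2))
honey_jar [396.8, 181.2, 426.2, 210.8]
honey_jar [398.2, 224.8, 427.9, 250.1]
tin [112.0, 199.5, 150.9, 251.5]
```

```bash
python3 -m pendant '[[0.3,0,0,0,0,0,1],[0.6,0,0,0,0,0,1],[0.8,0,-0.5,0,0,0,1],[1.6,0,-1.3,0,0,0,1],[2.4,0,-2,0,0,0,1],[3.2,0,-2.5,0,0,0,1],[3.8,0,-2.5,0,0,0,1],[4.0,0,-2.5,0,0,0,1],[4.0,0,-2.5,0,0,0,1],[4.0,0,-2.5,0,0,0,1]]'
python3 m.py; ls pics
```

```text
clock: 9.1
position: [0.4738, 0.2087, 0.1789]
ee_rot: [0.687, 0.727, -0.001, 0.0]
ft_force: [-0.3, -0.4, 0.5]
grip_width: 1.003
grasp_force: 0.0
tcp [0.47384364 0.2086908  0.17886128] board (np.float64(8.3), np.float64(184.5)) 9.1 [-0.3435765  -0.38370369  0.47616294]
top book 0.93 (array([ 482.8, -108. ]), array([150.4, 209.9]), 3.37) (np.float64(-2.1), np.float64(-132.1))
top bookc (array([ 473.5, -116.6]), array([241.2, 183.5]), 88.28) (np.float64(-11.9), np.float64(-140.1))
scene book 0.56 (array([ 480. , -100.2]), array([180.3, 234.6]), 3.03) (np.float64(-4.4), np.float64(-124.2))
scene bookc (array([ 493.7, -123.3]), array([262.4, 356.7]), 49.13) (np.float64(7.9), np.float64(-148.1))
honey_jar [395.3, 182.5, 427.8, 209.6]
honey_jar [400.7, 226.5, 428.5, 249.6]
tin [113.0, 200.8, 147.3, 251.3]
crop1.png
s1.png
scene0.png
scene_5.80.png
scene_7.45.png
scene_9.10.png
top0.png
top_5.80.png
top_7.45.png
top_9.10.png
```

```bash
python3 - <<'E'
from h import *
for i in range(5):
    manip.camera("top")
    b=manip.trace("board","top")[0]; k=manip.trace("stock_book","top")[0]
    rk=fit("top",k['pixels'],.062); v,u=np.nonzero(b['pixels']); P=onplane("top",np.stack([u,v],1),.05)*1e3
    t=np.radians(3.5); ey=np.array([-np.sin(t),np.cos(t)]); ex=np.array([np.cos(t),np.sin(t)])
    v,u=np.nonzero(k['pixels']); Q=onplane("top",np.stack([u,v],1),.062)*1e3
    f=lambda A,e:np.round(np.percentile(A[:,:2]@e,[.3,99.7]),1)
    print('board y',f(P,ey),'x',f(P,ex),rect(P/1e3)[2],'book y',f(Q,ey),'x',f(Q,ex),rk)
im,_=manip.camera("top"); cv2.imwrite('pics/c2.png',cv2.resize(im[155:265,170:440],None,fx=2.9,fy=2.9,interpolation=2)[...,::-1])
E
```

```text
board y [-200.1  114.8] x [386.7 568.3] 3.21 book y [-241.   -34.7] x [401.6 550. ] (array([ 483.8, -108.3]), array([152.7, 209.1]), 3.0)
board y [-200.1  115.5] x [386.6 568.3] 3.12 book y [-241.8  -32.1] x [401.4 551.3] (array([ 483.7, -106.9]), array([152.9, 213. ]), 2.94)
board y [-200.6  110.4] x [385.1 568.1] 3.21 book y [-241.1  -34. ] x [402.1 550.2] (array([ 483.8, -108.1]), array([151.8, 209.8]), 3.62)
board y [-201.2  112.6] x [386.9 568.4] 2.9 book y [-241.6  -32.4] x [400.6 549.8] (array([ 482.4, -107. ]), array([151. , 212.5]), 3.45)
board y [-199.9  110.2] x [387.3 567.8] 3.51 book y [-242.5  -32.6] x [400.6 551.8] (array([ 483.6, -108.3]), array([153.6, 213.8]), 3.37)
```

View pics/c2.png

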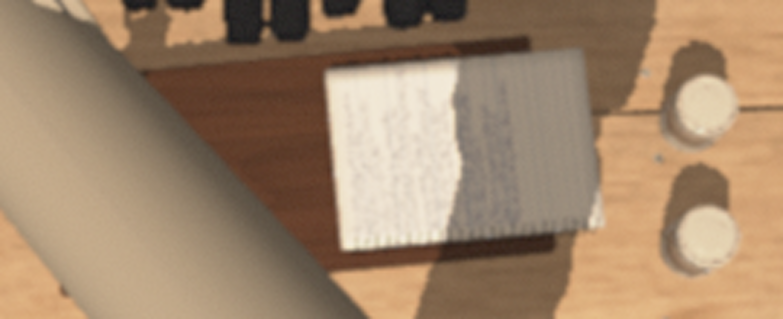

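The book lies square, and the overhang at the right-hand (-y) end is about 40 mm. I'll take sub-pixel edge profiles to get a precise figure.

```bash
cat > e.py <<'E'
from h import *
import sys
c=manip.get_calibration("top"); Rm=R.from_quat(c['orientation']).as_matrix(); t=np.radians(3.5)
ey=np.array([-np.sin(t),np.cos(t)]); ex=np.array([np.cos(t),np.sin(t)])
def prof(im,A,z):
    W=np.c_[A/1e3,np.full(len(A),z)]; q=(W-c['xyz'])@Rm
    u=c['fx']*q[:,0]/-q[:,2]+c['cx']; v=c['fy']*q[:,1]/q[:,2]+c['cy']
    return cv2.remap(im,u.astype(np.float32)[None],v.astype(np.float32)[None],1)[0].astype(float)
def edge(im,z,along,lo,hi,across):  # strongest edge position along 'along' for each across offset
    s=np.arange(lo,hi,.25); out=[]; e2=ex if along is ey else ey
    for a in across:
        p=prof(im,s[:,None]*along+a*e2,z)
        g=np.abs(np.gradient(cv2.GaussianBlur(p.reshape(-1,1,3) if p.ndim==2 else p,(1,9),0).reshape(-1,3),axis=0)).sum(1)
        k=np.argmax(g); w=slice(max(k-10,0),k+11); out.append((g[w]*s[w]).sum()/g[w].sum())
    return np.round(out,1),round(float(np.median(out)),1)
if __name__=="__main__":
    a=cv2.imread('pics/top0.png')
    print('board -y end',edge(a,.05,ey,-222,-190,range(400,560,20)))
    print('board +y end',edge(a,.05,ey,180,212,range(400,560,20)))
    im=manip.camera("top")[0][...,::-1].copy()
    k=float(sys.argv[1]) # expected book centre y along ey
    print('book -y',edge(im,.062,ey,k-121,k-89,range(415,545,15)))
    print('book +y',edge(im,.062,ey,k+89,k+121,range(415,545,15)))
    print('book -x',edge(im,.062,ex,390,415,np.arange(k-90,k+80,20)),'+x',edge(im,.062,ex,535,565,np.arange(k-90,k+80,20)))
    print('board -x',edge(a,.05,ex,370,400,range(-180,180,40)),'+x',edge(a,.05,ex,555,580,(-180,-150,110,140,170)))
E
python3 e.py -138
```

```text
board -y end (array([-201.8, -202.1, -203.4, -206.2, -204.3, -206.6, -204.5, -204.3]), -204.3)
board +y end (array([195.1, 195.7, 195.4, 196.2, 195.6, 196.1, 195.2, 196. ]), 195.7)
book -y (array([-232.1, -236.1, -244.1, -244.9, -246.3, -248.8, -241.4, -241.3,
       -242.6]), -242.6)
book +y (array([-29.8, -30.8, -30.1, -29.6, -30.5, -30.1, -31. , -30.1, -31. ]), -30.1)
book -x (array([410.9, 403.5, 401.4, 402.7, 402.1, 401.5, 403.2, 402.8, 402.4]), 402.7) +x (array([551.2, 550.6, 552. , 551.8, 551.6, 551. , 550.7, 551.6, 551.4]), 551.4)
board -x (array([387. , 387.7, 387.7, 387.9, 387.7, 386.9, 387.7, 387.1, 387.7]), 387.7) +x (array([569.7, 569.4, 568.9, 569.1, 569.4]), 569.4)
```

The board's ends are at -204.3 and +195.7. The book's ends are at about -30.6 and -241.4, so the overhang is about 37 mm and lateral offset about 1.5 mm. It needs about 13 mm more push. I'll lower 30 mm behind the book, then push.

```bash
python3 -m pendant '[[-0.8,0,0,0,0,0,1],[-1.6,0,0.3,0,0,0,1],[-2.4,0,0.8,0,0,0,1],[-3.0,0,1.3,0,0,0,1],[-3.2,0,1.8,0,0,0,1],[-3.2,0,2.2,0,0,0,1],[-3.2,0,2.4,0,0,0,1],[-3.3,0,2.5,0,0,0,1],[-3.5,0,2.5,0,0,0,1],[-3.7,0,2.5,0,0,0,1]]'
python3 -m pendant '[[-0.1,0,0,0,0,0,1],[-0.2,0,0,0,0,0,1],[-0.28,0,0,0,0,0,1],[-0.34,0,0,0,0,0,1],[-0.4,0,0,0,0,0,1],[-0.46,0,0,0,0,0,1],[-0.51,0,0,0,0,0,1],[-0.56,0,0,0,0,0,1],[-0.56,0,0,0,0,0,1],[-0.56,0,0,0,0,0,1]]'
python3 -m pendant '[[0.3,0,0,0,0,0,1],[0.6,0,0,0,0,0,1],[0.8,0,-0.5,0,0,0,1],[1.6,0,-1.3,0,0,0,1],[2.4,0,-2,0,0,0,1],[3.2,0,-2.5,0,0,0,1],[3.8,0,-2.5,0,0,0,1],[4.2,0,-2.5,0,0,0,1],[4.2,0,-2.5,0,0,0,1],[4.2,0,-2.5,0,0,0,1]]'
python3 e.py -150; python3 m.py | grep -v bookc
python3 - <<'E'
from h import *
im,_=manip.camera("top"); cv2.imwrite('pics/c3.png',cv2.resize(im[155:265,170:440],None,fx=2.9,fy=2.9,interpolation=2)[...,::-1])
E
```

```text
clock: 11.6
position: [0.4848, 0.0244, 0.0549]
ee_rot: [0.687, 0.727, 0.0, 0.0]
ft_force: [0.3, -0.2, -0.0]
grip_width: 1.0
grasp_force: 0.0
clock: 12.85
position: [0.4858, -0.0031, 0.0542]
ee_rot: [0.687, 0.727, -0.0, 0.0]
ft_force: [-0.3, 0.2, 1.4]
grip_width: 1.003
grasp_force: 0.0
clock: 14.1
position: [0.4738, 0.2065, 0.1791]
ee_rot: [0.687, 0.727, -0.0, 0.0]
ft_force: [-0.1, -1.1, 0.7]
grip_width: 1.001
grasp_force: 0.0
board -y end (array([-201.8, -202.1, -203.4, -206.2, -204.3, -206.6, -204.5, -204.3]), -204.3)
board +y end (array([195.1, 195.7, 195.4, 196.2, 195.6, 196.1, 195.2, 196. ]), 195.7)
book -y (array([-251. , -250.1, -242.8, -256.2, -255.3, -256.7, -253.2, -252.6,
       -253.7]), -253.2)
book +y (array([-43.3, -42.6, -43.2, -43.2, -42.6, -43.5, -43. , -42.5, -43.3]), -43.2)
book -x (array([401.5, 400.2, 402.2, 402.1, 401.6, 402.5, 402.5, 402.1, 401.9]), 402.1) +x (array([550.4, 549.7, 551.6, 551.1, 552. , 551.6, 551.3, 551.2, 552.3]), 551.3)
board -x (array([387. , 387.7, 387.7, 387.9, 387.7, 386.9, 387.7, 387.1, 387.7]), 387.7) +x (array([569.7, 569.4, 568.9, 569.1, 569.4]), 569.4)
tcp [0.47395943 0.20612348 0.1791044 ] board (np.float64(8.3), np.float64(182.0)) 14.15 [-0.37194689 -0.44615655 -0.70861689]
top book 0.59 (array([ 484.9, -120.4]), array([153.2, 210.7]), 3.23) (np.float64(-0.7), np.float64(-144.6))
scene book 0.64 (array([ 479.7, -111.3]), array([167.5, 233.5]), 4.29) (np.float64(-5.4), np.float64(-135.2))
honey_jar [398.0, 181.5, 427.5, 209.2]
honey_jar [399.5, 225.7, 427.6, 250.0]
tin [113.5, 200.8, 151.5, 253.8]
```

View pics/c3.png

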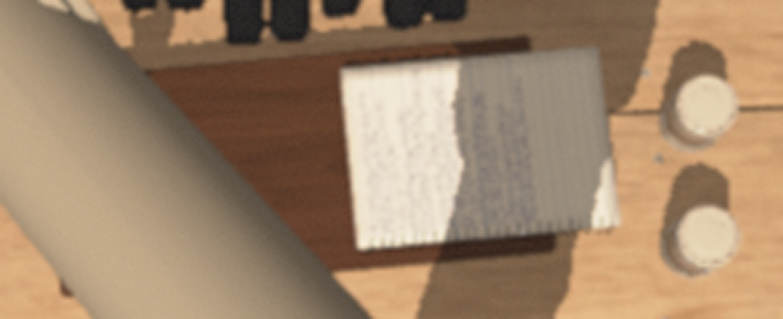

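The book's edges are now at -43.2 and -253.2 against the board end at -204.3. The overhang is about 49–50 mm, with the book square, centred and flat. The jars and tin haven't moved and the arm is clear.

```bash
python3 -c "
from workcell import manip
print(manip.hand_in())"
```

```text
the job is handed in; nothing more can be done
None
```

I pushed the book along the board until about 5 cm (measured 49–50 mm) hangs over the honey-jar end, flat, square and centred to about 1 mm, without moving the jar or tin, and handed the job in.

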